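# Put four bench tools back on their own outline boards

## Robot

A 6-joint arm with a two-finger parallel gripper is mounted at the origin on a cart in front of the work surface, level with it; the furniture and walls round the work are solid. World frame = base frame: x ahead of the robot, y to its left, z up, the work surface at z = 0. Lengths are in m, angles in rad, forces in N, time in s.
With the tool pointing down it reaches from about 0.35 to 1 m from the base axis. Payload 7.1 kg.
Tool frame: the origin (TCP) lies midway between the tips of the shut fingers; the grasp point (between the pads) lies 19 mm behind it; z points along the fingers, y is the line along which they close (so a half turn about z gives the same grasp; the last joint's range is limited). The gripper opens to 85 mm and grips with 20 to 120 N. Pads are 22 mm wide; open, the fingers measure 114 mm over their backs; the gripper's body (76 mm by 85 mm) begins 54 mm behind the grasp point. The pads swing forward as they close: fully open they stand 13 mm farther back than shut.
Start: joints at [-1.161, 0.423, 1.63, -0, 1.089, -0.019], TCP at [0.26, -0.568, 0.231] pointing down, gripper open.
Joint ranges: [-3, 3], [-0.9, 2.11], [0.09, 2.58], [-1.31, 4.45], [0.11, 2.69], [-2.54, 2.54]. Speed limits (rad/s): [2.39, 2.39, 3.01, 3.14, 3.14, 3.14].

## Interface

Orientations are given as a unit quaternion [w, x, y, z].
In Python, from workcell import env, grab_frame, calibration, ticket, nets gives the robot as it stands.
- The arm moves only by the shell command python3 -m crank 'ROWS' [FORCE]. ROWS is JSON, a list of rows, each an object with "fingers": the closure, from -1 (fully open) to 1 (shut); "xyz": the shift along the tool's x, y, z in m, a list of three; "angular": the turn, a rotation vector about the tool's x, y, z in rad, a list of three. A call has 1 to 10 rows; each row shifts and turns the commanded pose from where the row before left it, along the tool's axes as they then stand; what a row does not reach is not made up. A row lasts 1/10 s, in which the tool goes at most 50 mm and 8.59 degrees, less where a joint would pass 70% of its speed; a pose out of reach is approached as far as the arm can. A call is refused whole if a number of a shift passes 0.05 or a number of a turn 0.15, either way. A call with a gripper value outside its range is refused whole. The fingers move at their own pace and stop on an object; FORCE is the grip in N (left out, the last holds). Time passes only in rows, so rows that do not move let the fingers close. It gives the time, the measured TCP pose, the force, the opening and the grip force at its end, in the units of the state.
- env.observe(): the state, without advancing time (a new reading comes with each control period).
- grab_frame(name): name is "side" or "top"; returns (picture, depth): 384x512x3 uint8, blue, green, red; 384x512 float32, m along the optical axis (not along the pixel's ray), 0 where there is no reading.
- calibration(name): a dict with "fx", "fy", "cx", "cy" (pixels), "camera_from_world" (4x4, takes a point from world to camera coordinates). Camera axes: x right, y up, looking along -z (the intrinsics and any distortion apply to the point x, -y, -z); pixel columns grow to the right and rows downward; lengths in m; the calibration is good to about 2 mm. A picture is of the moment at which its call begins. calibration takes no time and is no camera call.
- ticket.job_done(): hands the job in; it is judged then, once.
Trained networks look in the newest picture that a camera, given by its name, has taken for a name from the list of things; names that differ only in an ending like _2 or _b are one class to them, and where a whole thing is asked for, a point or a joint stands for the part that bears it (a point fixed in the world has none). Each returns a list of dicts, best first, with "score" (0 to 1); they miss things now and then, are a little off and sometimes report something else, mostly with a low value. They report only what shows in the picture. A call takes as long as a camera call. They do not tell look-alikes from the thing itself.
- nets.recognise(camera, thing): "at" ([x, y, z] in m, in world coordinates, good to about 4 mm: the middle of the surface that is visible of it).
- nets.spot_point(camera, thing): "at" ([x, y, z] in m, in world coordinates, good to about 4 mm: a listed point, or the origin of a listed thing).
The state is a dict: "time": time; "joint_pos": joint angles; "qvel": joint speeds; "joint_torque": joint torques, N m; "tcp_pos": TCP position; "eef_rot": TCP orientation; "contact_force": force on the tool from outside, world axes, zero at the start; "torque": the same for the moment, N m; "gripper_width": finger opening in m; "grip_force": force on a finger pad.
Only numpy, scipy, OpenCV 4.12 (cv2) and the standard library are available. Lean on these libraries where they do the work, as an engineer would, in place of code of your own. Each camera call takes 0.05 s, during which the arm holds its last target. There are 200 camera calls.

## Task

All four things on the bench boards (block plane, wooden screw box, tape measure and square wooden batten) are lying on the wrong board. Move them round, using the free rubber mat as a spare spot, so that each lies flat, centred and square, either way round, on the plywood board that was cut to its own shape, and leave the glue bottle standing where it is.

Things in the scene. Friction and masses are not known exactly. Their poses are not given: they have to be found in the camera images.
- plane_centre (a point): Block plane (metal, blue and silver, round wooden knob), sole 48 mm wide x 171 mm long, 54 mm high; parallel flat sides 48 mm apart up to 32 mm above its underside, the top above that is narrower. Origin at its centre, half-way up; x across, y along, z up. Loose, 0.5 to 0.87 kg; grasp it by its sides across x, low down, about 22 mm above its underside and within 20 mm of the middle of its length.
- box_centre (a point): Dark walnut screw box with a lid that stays shut, 62 mm wide (x) x 150 mm long (y) x 62 mm high. Origin at its centre, half-way up; x across, y along, z up. Loose, 0.3 to 0.6 kg; grasp across x.
- tape_centre (a point): Yellow tape measure lying flat, case 66 mm wide (x) x 72 mm long (y) x 32 mm high, with a small metal hook that sticks out at its -y end near its -x side and a small black button at the same end. Origin at its centre, half-way up; x across, y along, z up. Loose, 0.24 kg. The origin is the centre of the case without the hook; grasp across x, 66 mm.
- batten_centre (a point): Pale square wooden batten, 32 mm wide (x) x 130 mm long (y) x 32 mm high. Origin at its centre, half-way up; x across, y along, z up. Loose, 0.09 kg; grasp across x.
- plane_board: Board of the block plane: plywood, the longest one, with round ends, 98 mm wide (x) x 221 mm long (y), grey outline 48 x 171 mm in the middle. Fixed. 6 mm thick; its origin is the centre of its underside, z up, y along its length. 
- box_board: Board of the screw box: plywood, wide rectangle 112 mm (x) x 200 mm (y), grey outline 62 x 150 mm in the middle. Fixed. 6 mm thick; its origin is the centre of its underside, z up, y along its length. 
- tape_board: Board of the tape measure: plywood, square, 120 x 120 mm, grey outline 66 (x) x 72 (y) mm in the middle. Fixed. 6 mm thick; its origin is the centre of its underside, z up, y along its length. 
- batten_board: Board of the batten: plywood, narrow rectangle 76 mm (x) x 180 mm (y), grey outline 32 x 130 mm in the middle. Fixed. 6 mm thick; its origin is the centre of its underside, z up, y along its length. 
- mat: Spare spot: dark ribbed rubber mat 112 mm (x) x 190 mm (y), empty at the start. It and the four boards lie side by side in a row, in any order, their lengths pointing roughly away from the robot, about 160 mm from centre to centre. Fixed. 6 mm thick; its origin is the centre of its underside, z up, y along its length. 
- glue_centre (a point): White glue bottle with blue nozzle, upright beyond the boards, loose; 49 x 67 mm, 209 mm high; this point is 85 mm above its underside. A bystander.
Not all that is in view belongs to the job. What is shaped like the tape_board but pink or red is not meant.

How it is judged:
At the end, for the whole second after the job is handed in: Block plane, screw box, tape measure and batten each lie on their own board: centre within 12 mm of the board's centre both along and across, height right within 4 mm (flat on the board), long axis within 0.15 rad of the board's either way round, tilt under 0.1 rad, at rest (x of plane_centre in the frame of plane_board between -0.012 and 0.012 m and y of plane_centre in the frame of plane_board between -0.012 and 0.012 m and z of plane_centre in the frame of plane_board between 0.029 and 0.037 m and angle between the y axis of plane_centre and the y axis of plane_board, either way round below 0.15 rad and angle between each of plane_centre, box_centre, tape_centre, batten_centre's own z axis and vertical below 0.1 rad and linear speed of each of plane, box, tape, batten below 0.02 m/s and x of box_centre in the frame of box_board between -0.012 and 0.012 m and y of box_centre in the frame of box_board between -0.012 and 0.012 m and z of box_centre in the frame of box_board between 0.033 and 0.041 m and angle between the y axis of box_centre and the y axis of box_board, either way round below 0.15 rad and x of tape_centre in the frame of tape_board between -0.012 and 0.012 m and y of tape_centre in the frame of tape_board between -0.012 and 0.012 m and z of tape_centre in the frame of tape_board between 0.018 and 0.026 m and angle between the y axis of tape_centre and the y axis of tape_board, either way round below 0.15 rad and x of batten_centre in the frame of batten_board between -0.012 and 0.012 m and y of batten_centre in the frame of batten_board between -0.012 and 0.012 m and z of batten_centre in the frame of batten_board between 0.018 and 0.026 m and angle between the y axis of batten_centre and the y axis of batten_board, either way round below 0.15 rad); the robot touches nothing.
It fails at once if the glue bottle is shifted more than 30 mm or knocked over (distance of glue_centre from where it was at the start of the episode above 0.03 m or angle between glue_centre's own z axis and vertical above 0.3 rad).
It also fails if it takes over 128 s, if anything falls off the work surface, if the arm or the gripper's body presses on something with over 40 N, if the wrist force passes 120 N, or if a joint passes its speed limit or range.

## Working session

There is one attempt and no reset: what is moved stays moved. The work goes in short steps, Python scripts to look and compute and a shell command to move; the robot and the scene stay as the last step left them, time stands still between calls to the robot, and variables do not carry over. Pictures are saved under pics/ and viewed, at most 14 in all, crops included, and the job is handed in when it is done.

```bash
ls; mkdir -p pics; python3 - <<'E'
from workcell import env, grab_frame, calibration, ticket, nets
import cv2
for c in ("top","side"):
    p,d=grab_frame(c); cv2.imwrite(f"pics/{c}0.png",p)
    for t in ["plane_centre","box_centre","tape_centre","batten_centre","glue_centre","plane_board","box_board","tape_board","batten_board","mat"]:
        print(c,t,[([round(float(v),3) for v in r["at"]],round(r["score"],2)) for r in nets.spot_point(c,t)[:3]])
s=env.observe();print({k:(v if not hasattr(v,'tolist') else [round(x,3) for x in v.tolist()] if v.ndim else float(v)) for k,v in s.items()})
E
```

```text
pics
top plane_centre [([0.511, 0.321, 0.03], 0.58)]
top box_centre [([0.555, 0.157, 0.034], 0.66)]
top tape_centre [([0.547, -0.005, 0.026], 0.95)]
top batten_centre [([0.51, -0.171, 0.029], 0.8), ([0.554, -0.328, 0.001], 0.63)]
top glue_centre [([0.717, 0.003, 0.089], 0.86)]
top plane_board [([0.505, -0.163, -0.001], 0.94), ([0.547, 0.0, 0.026], 0.49), ([0.554, -0.324, 0.003], 0.2)]
top box_board [([0.559, -0.007, -0.0], 0.92)]
top tape_board [([0.852, -0.012, 0.0], 0.9), ([0.516, 0.317, -0.004], 0.89), ([0.647, 0.504, -0.003], 0.72)]
top batten_board [([0.55, 0.154, -0.0], 0.59)]
top mat [([0.555, -0.327, 0.003], 0.55)]
side plane_centre [([0.515, 0.321, 0.033], 0.9)]
side box_centre []
side tape_centre [([0.558, 0.001, 0.001], 0.55), ([0.549, -0.004, 0.021], 0.51), ([0.55, -0.329, -0.0], 0.4)]
side batten_centre [([0.507, -0.169, 0.02], 0.53)]
side glue_centre [([0.714, 0.002, 0.085], 0.92)]
side plane_board [([0.501, -0.165, 0.002], 0.87)]
side box_board [([0.559, -0.002, 0.0], 0.55)]
side tape_board [([0.731, 0.313, 0.002], 0.86), ([0.646, 0.502, 0.004], 0.78), ([0.518, 0.319, 0.003], 0.62)]
side batten_board [([0.55, 0.155, 0.002], 0.44)]
side mat [([0.552, -0.33, -0.001], 0.64)]
{'time': 1.1, 'joint_pos': [-1.161, 0.423, 1.63, -0.0, 1.089, -0.019], 'qvel': [0.002, 0.001, -0.0, 0.001, 0.001, -0.001], 'joint_torque': [0.0, -55.737, -28.215, 0.0, 0.001, 0.0], 'tcp_pos': [0.26, -0.568, 0.231], 'eef_rot': [0.0, 0.977, 0.213, 0.0], 'contact_force': [-1.111, -0.176, 0.821], 'torque': [0.037, -0.002, -0.018], 'grip_force': 0.0, 'gripper_width': 0.08553327933227282}
```

View pics/top0.png

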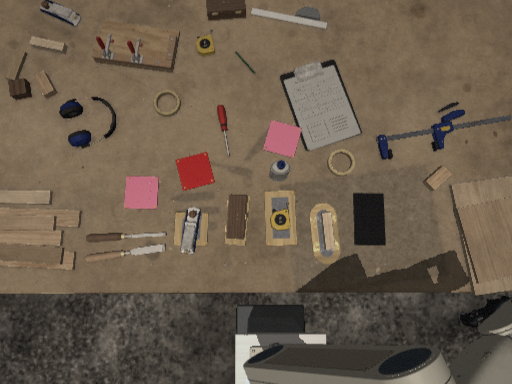

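View pics/side0.png

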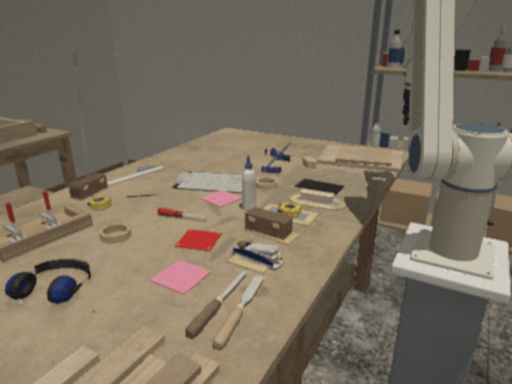

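The objects run left to right in the top picture: plane (190,230) on the tape board, box (236,220) on the batten board, tape (280,219) on the box board, batten (325,235) on the plane board, and the empty mat at (369,219). The glue bottle is at (280,168), and the pink and red squares are decoys. Next I'll measure the yaws in a rectified view.

```bash
cat > h.py <<'E'
from workcell import env, grab_frame, calibration, ticket, nets
import cv2, numpy as np
from scipy.spatial.transform import Rotation as R
def cloud(cam="top"):
    p,d=grab_frame(cam); c=calibration(cam); v,u=np.mgrid[:384,:512]
    P=np.stack([(u-c["cx"])/c["fx"]*d,-(v-c["cy"])/c["fy"]*d,-d,np.ones_like(d)],-1)
    W=P@np.linalg.inv(np.array(c["camera_from_world"])).T
    return p,d,W[...,:3]
def warp(p,z,x0,x1,y0,y1,s=1000,cam="top"):
    # rectified view at height z: image right = -y, image up = +x
    c=calibration(cam); w=int((y1-y0)*s);h=int((x1-x0)*s)
    r,q=np.mgrid[:h,:w]; X=np.stack([x1-r/s,y1-q/s,np.full(r.shape,z),np.ones(r.shape)],-1)
    C=X@np.array(c["camera_from_world"]).T
    return cv2.remap(p,(c["cx"]+c["fx"]*C[...,0]/-C[...,2]).astype(np.float32),(c["cy"]-c["fy"]*C[...,1]/-C[...,2]).astype(np.float32),cv2.INTER_CUBIC)
E
python3 - <<'E'
from h import *
print({k:v for k,v in calibration("top").items() if k!="camera_from_world"}, np.linalg.inv(np.array(calibration("top")["camera_from_world"]))[:3,3])
p,d,W=cloud()
x0,x1,y0,y1=.38,.68,-.40,.40
im=warp(p,.006,x0,x1,y0,y1)
names=dict(plane=(.513,.321,.02),box=(.555,.157,.045),tape=(.547,-.003,.025),batten=(.508,-.17,.025))
for n,(x,y,z) in names.items():
    m=(abs(W[...,0]-x)<.12)&(abs(W[...,1]-y)<.075)&(W[...,2]>z)&(W[...,2]<.1)
    q=W[m]; r=cv2.minAreaRect((q[:,:2]*1000).astype(np.float32)); print(n,m.sum(),r,q[:,2].max().round(3))
    b=cv2.boxPoints(r)/1000
    # draw at .006 warp approx via reprojected pixels
cv2.imwrite("pics/rect0.png",im)
E
```

```text
{'fx': 434.75005010780836, 'fy': 434.75005010780836, 'cx': 254.6044028208037, 'cy': 189.0866099430476} [0.40237069 0.10746564 1.5809934 ]
plane 498 ((502.09539794921875, 322.5782470703125), (48.97805404663086, 152.71218872070312), 83.04444122314453) 0.066
box 773 ((552.6976318359375, 157.83657836914062), (68.01078033447266, 148.68577575683594), 85.95121002197266) 0.08
tape 354 ((556.1204223632812, 1.6116752624511719), (68.26774597167969, 96.91426086425781), 89.55712127685547) 0.048
batten 356 ((504.4071960449219, -169.44921875), (129.71827697753906, 35.12693405151367), 4.078034400939941) 0.051
```

View pics/rect0.png

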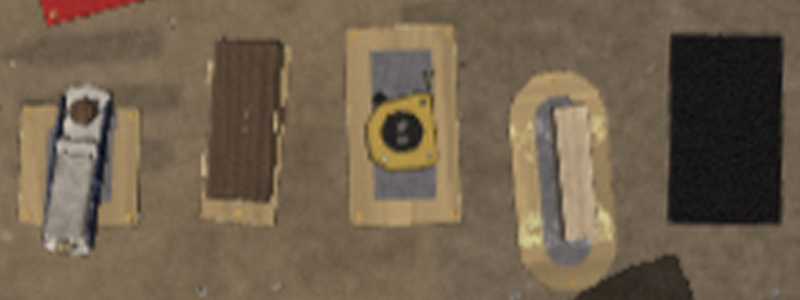

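```bash
cat >> h.py <<'E'
def to(x,y,z,yaw):
    "print tool turn to bring tool x to heading yaw, pointing down; then the shift in the turned frame"
    s=env.observe(); w=s["eef_rot"]; A=R.from_quat([w[1],w[2],w[3],w[0]])
    T=R.from_euler("z",yaw)*R.from_euler("x",np.pi)
    dv=np.array([x,y,z])-s["tcp_pos"]
    print("t",round(s["time"],2),"tcp",np.round(s["tcp_pos"],4),"width",round(float(s["gripper_width"]),4),"turn",(A.inv()*T).as_rotvec().round(3),"shift",T.inv().apply(dv).round(4),"shift before turn",A.inv().apply(dv).round(4))
E
python3 -c "
from h import *
to(.508,-.170,.12,.07)"
python3 -m crank '[{"fingers":-1,"xyz":[0,0,0],"angular":[0,0,0.12]},{"fingers":-1,"xyz":[0,0,0],"angular":[0,0,0.12]},{"fingers":-1,"xyz":[0,0,0],"angular":[0,0,0.12]}]' 60
python3 -c "
from h import *
to(.508,-.170,.12,.07)"
```

```text
t 1.15 tcp [ 0.2599 -0.5684  0.2313] width 0.0856 turn [0.    0.    0.359] shift [ 0.2754 -0.3801  0.1113] shift before turn [ 0.3913 -0.2592  0.1113]
time: 1.45
tcp_pos: [0.2599, -0.5684, 0.2313]
eef_rot: [-0.0, 0.999, 0.032, 0.0]
contact_force: [-0.1, -0.3, -0.3]
gripper_width: 0.0854
grip_force: 0.0
t 1.45 tcp [ 0.2599 -0.5684  0.2313] width 0.0854 turn [-0.    -0.    -0.006] shift [ 0.2754 -0.3801  0.1113] shift before turn [ 0.273  -0.3817  0.1113]
```

```bash
python3 -m crank '[{"fingers":-1,"xyz":[0.0275,-0.038,0.011],"angular":[0,0,0]},{"fingers":-1,"xyz":[0.0275,-0.038,0.011],"angular":[0,0,0]},{"fingers":-1,"xyz":[0.0275,-0.038,0.011],"angular":[0,0,0]},{"fingers":-1,"xyz":[0.0275,-0.038,0.011],"angular":[0,0,0]},{"fingers":-1,"xyz":[0.0275,-0.038,0.011],"angular":[0,0,0]},{"fingers":-1,"xyz":[0.0275,-0.038,0.011],"angular":[0,0,0]},{"fingers":-1,"xyz":[0.0275,-0.038,0.011],"angular":[0,0,0]},{"fingers":-1,"xyz":[0.0275,-0.038,0.011],"angular":[0,0,0]},{"fingers":-1,"xyz":[0.0275,-0.038,0.011],"angular":[0,0,0]},{"fingers":-1,"xyz":[0.0275,-0.038,0.011],"angular":[0,0,0]}]'
python3 -c "
from h import *
to(.508,-.170,.010,.07)
for t in ['batten_centre','tape_centre']: print(t,[(np.round(r['at'],3),r['score']) for r in nets.spot_point('top',t)[:2]])"
```

```text
time: 2.45
tcp_pos: [0.5091, -0.1687, 0.1211]
eef_rot: [0.0, 0.999, 0.034, 0.0]
contact_force: [1.4, -0.9, -1.6]
gripper_width: 0.0847
grip_force: 0.0
t 2.45 tcp [ 0.5091 -0.1687  0.1211] width 0.0847 turn [ 0.    -0.001 -0.001] shift [-0.0012  0.0012  0.1111] shift before turn [-0.0013  0.0012  0.1111]
batten_centre [(array([ 0.508, -0.169,  0.027]), 0.67)]
tape_centre [(array([ 0.558, -0.006, -0.003]), 0.59), (array([ 0.546, -0.001,  0.024]), 0.57)]
```

```bash
python3 -m crank '[{"fingers":-1,"xyz":[0,0.001,0.04],"angular":[0,0,0]},{"fingers":-1,"xyz":[0,0,0.04],"angular":[0,0,0]},{"fingers":-1,"xyz":[0,0,0.02],"angular":[0,0,0]},{"fingers":-1,"xyz":[0,0,0.01],"angular":[0,0,0]},{"fingers":1,"xyz":[0,0,0],"angular":[0,0,0]},{"fingers":1,"xyz":[0,0,0],"angular":[0,0,0]},{"fingers":1,"xyz":[0,0,0],"angular":[0,0,0]},{"fingers":1,"xyz":[0,0,0],"angular":[0,0,0]},{"fingers":1,"xyz":[0,0,0],"angular":[0,0,0]},{"fingers":1,"xyz":[0,0,0],"angular":[0,0,0]}]' 40
python3 -c "
from h import *
to(.553,-.328,.012,.0)"
```

```text
time: 3.55
tcp_pos: [0.5092, -0.1718, 0.0128]
eef_rot: [0.001, 0.999, 0.034, 0.001]
contact_force: [-0.5, -1.2, 7.1]
gripper_width: 0.0312
grip_force: 40.8
t 3.55 tcp [ 0.5092 -0.1718  0.0128] width 0.0312 turn [ 0.001 -0.002  0.069] shift [0.0438 0.1562 0.0008] shift before turn [0.0329 0.1588 0.0011]
```

```bash
python3 -m crank '[{"fingers":1,"xyz":[0,0,-0.03],"angular":[0,0,0]},{"fingers":1,"xyz":[0,0,-0.04],"angular":[0,0,0]},{"fingers":1,"xyz":[0.008,0.04,0],"angular":[0,0,0]},{"fingers":1,"xyz":[0.008,0.04,0],"angular":[0,0,0]},{"fingers":1,"xyz":[0.008,0.04,0],"angular":[0,0,0]},{"fingers":1,"xyz":[0.008,0.039,0],"angular":[0,0,0.07]},{"fingers":1,"xyz":[0,0,0],"angular":[0,0,0]},{"fingers":1,"xyz":[0,0,0.04],"angular":[0,0,0]},{"fingers":1,"xyz":[0,0,0.02],"angular":[0,0,0]},{"fingers":1,"xyz":[0,0,0.008],"angular":[0,0,0]}]'
python3 -m crank '[{"fingers":1,"xyz":[0,0,0],"angular":[0,0,0]},{"fingers":-1,"xyz":[0,0,0],"angular":[0,0,0]},{"fingers":-1,"xyz":[0,0,0],"angular":[0,0,0]},{"fingers":-1,"xyz":[0,0,0],"angular":[0,0,0]},{"fingers":-1,"xyz":[0,0,-0.01],"angular":[0,0,0]},{"fingers":-1,"xyz":[0,0,-0.03],"angular":[0,0,0]},{"fingers":-1,"xyz":[0,0,-0.04],"angular":[0,0,0]},{"fingers":-1,"xyz":[0,0,-0.04],"angular":[0,0,0]}]'
python3 - <<'E'
from h import *
p,d,W=cloud()
cv2.imwrite("pics/rect1.png",warp(p,.006,.38,.68,-.40,.40))
for t in ['batten_centre','plane_centre','plane_board','tape_board']: print(t,[(np.round(r['at'],3),r['score']) for r in nets.spot_point('top',t)[:2]])
to(.511,.321,.12,-.125)
# plane: warp at its side-top height
cv2.imwrite("pics/planez.png",cv2.resize(warp(p,.035,.40,.62,.24,.40,2000),None,fx=1.5,fy=1.5)[:600])
E
```

```text
time: 4.55
tcp_pos: [0.5492, -0.3263, 0.0122]
eef_rot: [-0.001, 1.0, -0.0, -0.002]
contact_force: [-13.8, 12.3, 53.7]
gripper_width: 0.0311
grip_force: 47.6
time: 5.35
tcp_pos: [0.5508, -0.3276, 0.1351]
eef_rot: [-0.0, 1.0, -0.001, -0.0]
contact_force: [0.2, -1.2, 0.6]
gripper_width: 0.0856
grip_force: 0.0
batten_centre [(array([ 0.552, -0.327,  0.027]), 0.52)]
plane_centre [(array([0.511, 0.321, 0.03 ]), 0.63)]
plane_board [(array([ 0.5  , -0.16 , -0.001]), 0.78)]
tape_board [(array([ 0.852, -0.011,  0.   ]), 0.89), (array([ 0.728,  0.309, -0.002]), 0.74)]
t 5.6 tcp [ 0.5509 -0.3277  0.1338] width 0.0853 turn [ 0.    -0.     0.124] shift [-0.1204 -0.6387  0.0138] shift before turn [-0.0407 -0.6487  0.0136]
```

View pics/rect1.png

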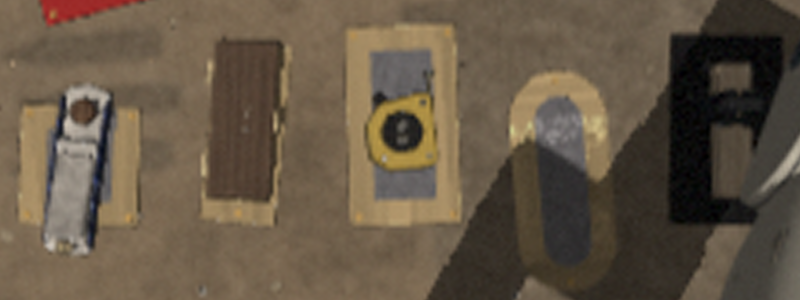

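View pics/planez.png

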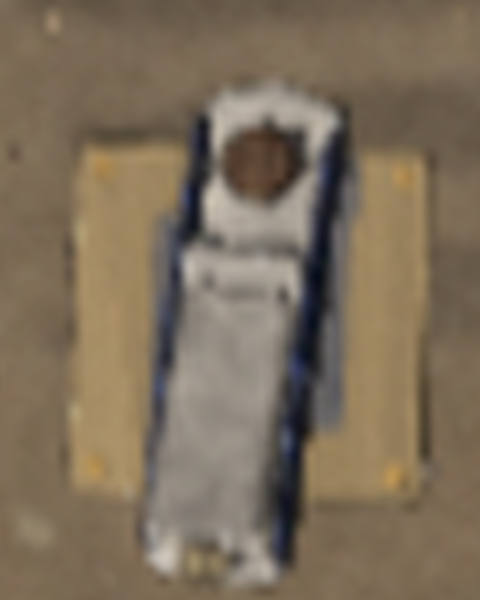

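```bash
python3 -m crank '[{"fingers":-1,"xyz":[-0.003,-0.046,0.001],"angular":[0,0,0]},{"fingers":-1,"xyz":[-0.003,-0.046,0.001],"angular":[0,0,0]},{"fingers":-1,"xyz":[-0.003,-0.046,0.001],"angular":[0,0,0]},{"fingers":-1,"xyz":[-0.003,-0.046,0.001],"angular":[0,0,0]},{"fingers":-1,"xyz":[-0.003,-0.046,0.001],"angular":[0,0,0]},{"fingers":-1,"xyz":[-0.003,-0.046,0.001],"angular":[0,0,0]},{"fingers":-1,"xyz":[-0.003,-0.046,0.001],"angular":[0,0,0]},{"fingers":-1,"xyz":[-0.003,-0.046,0.001],"angular":[0,0,0]},{"fingers":-1,"xyz":[-0.003,-0.046,0.001],"angular":[0,0,0]},{"fingers":-1,"xyz":[-0.003,-0.046,0.001],"angular":[0,0,0]}]'
python3 -m crank '[{"fingers":-1,"xyz":[-0.003,-0.046,0.001],"angular":[0,0,0]},{"fingers":-1,"xyz":[-0.003,-0.046,0.001],"angular":[0,0,0]},{"fingers":-1,"xyz":[-0.003,-0.046,0.001],"angular":[0,0,0]},{"fingers":-1,"xyz":[-0.003,-0.046,0.001],"angular":[0,0,0.124]},{"fingers":-1,"xyz":[0,0,0],"angular":[0,0,0]},{"fingers":-1,"xyz":[0,0,0],"angular":[0,0,0]}]'
python3 -c "
from h import *
to(.510,.319,.008,-.124)"
```

```text
time: 6.6
tcp_pos: [0.5201, 0.1338, 0.1219]
eef_rot: [0.0, 1.0, -0.001, -0.001]
contact_force: [0.4, 0.1, 0.1]
gripper_width: 0.0856
grip_force: 0.0
time: 7.2
tcp_pos: [0.5084, 0.3166, 0.1177]
eef_rot: [0.001, 0.998, -0.061, -0.001]
contact_force: [-0.2, -0.1, -0.4]
gripper_width: 0.0852
grip_force: 0.0
t 7.2 tcp [0.5084 0.3166 0.1177] width 0.0852 turn [0.002 0.002 0.002] shift [ 0.0013 -0.0026  0.1097] shift before turn [ 0.0016 -0.0028  0.1097]
```

```bash
python3 -m crank '[{"fingers":-1,"xyz":[0.001,-0.0026,0.04],"angular":[0,0,0]},{"fingers":-1,"xyz":[0,0,0.04],"angular":[0,0,0]},{"fingers":-1,"xyz":[0,0,0.02],"angular":[0,0,0]},{"fingers":-1,"xyz":[0,0,0.009],"angular":[0,0,0]},{"fingers":1,"xyz":[0,0,0],"angular":[0,0,0]},{"fingers":1,"xyz":[0,0,0],"angular":[0,0,0]},{"fingers":1,"xyz":[0,0,0],"angular":[0,0,0]},{"fingers":1,"xyz":[0,0,0],"angular":[0,0,0]},{"fingers":1,"xyz":[0,0,0],"angular":[0,0,0]},{"fingers":1,"xyz":[0,0,0],"angular":[0,0,0]}]' 80
python3 -c "
from h import *
to(.500,-.163,.010,.05)"
```

```text
time: 8.2
tcp_pos: [0.5125, 0.3194, 0.0122]
eef_rot: [-0.001, 0.998, -0.063, 0.001]
contact_force: [-0.2, 0.1, 7.2]
gripper_width: 0.0466
grip_force: 85.4
t 8.2 tcp [0.5125 0.3194 0.0122] width 0.0466 turn [-0.002 -0.003 -0.175] shift [-0.0366  0.4812  0.0022] shift before turn [0.0478 0.4802 0.0014]
```

```bash
python3 -m crank '[{"fingers":1,"xyz":[0,0,-0.01],"angular":[0,0,0]},{"fingers":1,"xyz":[0,0,-0.03],"angular":[0,0,0]},{"fingers":1,"xyz":[0,0,-0.04],"angular":[0,0,0]},{"fingers":1,"xyz":[0,0,-0.02],"angular":[0,0,0]},{"fingers":1,"xyz":[0,0.01,0],"angular":[0,0,0]},{"fingers":1,"xyz":[0.004,0.03,0],"angular":[0,0,0]},{"fingers":1,"xyz":[0.004,0.04,0],"angular":[0,0,0]},{"fingers":1,"xyz":[0.004,0.04,0],"angular":[0,0,0]},{"fingers":1,"xyz":[0.004,0.04,0],"angular":[0,0,0]},{"fingers":1,"xyz":[0.004,0.04,0],"angular":[0,0,0]}]'
python3 -m crank '[{"fingers":1,"xyz":[0.005,0.04,0],"angular":[0,0,0]},{"fingers":1,"xyz":[0.005,0.04,0],"angular":[0,0,0]},{"fingers":1,"xyz":[0.005,0.04,0],"angular":[0,0,0]},{"fingers":1,"xyz":[0.005,0.04,0],"angular":[0,0,0]},{"fingers":1,"xyz":[0.005,0.04,0],"angular":[0,0,0]},{"fingers":1,"xyz":[0.005,0.04,0],"angular":[0,0,0]},{"fingers":1,"xyz":[0,0.03,0],"angular":[0,0,0]},{"fingers":1,"xyz":[0,0.01,0],"angular":[0,0,-0.087]},{"fingers":1,"xyz":[0,0,0],"angular":[0,0,-0.087]},{"fingers":1,"xyz":[0,0,0],"angular":[0,0,0]}]'
python3 -c "
from h import *
to(.502,-.163,.013,.05); p,d=grab_frame('side'); cv2.imwrite('pics/side1.png',p[100:340,60:400])"
```

```text
time: 9.2
tcp_pos: [0.5037, 0.1154, 0.1088]
eef_rot: [0.001, 0.998, -0.062, -0.002]
contact_force: [1.4, -0.3, -6.5]
gripper_width: 0.0464
grip_force: 84.9
time: 10.2
tcp_pos: [0.4986, -0.1641, 0.1089]
eef_rot: [-0.001, 1.0, 0.024, -0.002]
contact_force: [-1.0, 0.4, -6.1]
gripper_width: 0.0467
grip_force: 85.0
t 10.2 tcp [ 0.4986 -0.1641  0.1089] width 0.0467 turn [-0.001  0.003 -0.002] shift [ 0.0034 -0.001   0.0959] shift before turn [ 0.0037 -0.0009  0.0959]
```

View pics/side1.png

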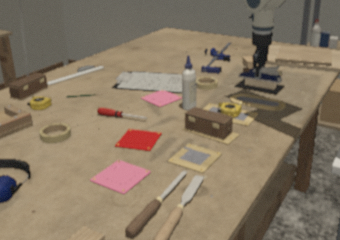

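The plane is held level above its board, with the gripper at (265,70) in the crop. Lowering it.

```bash
python3 -m crank '[{"fingers":1,"xyz":[0.0035,-0.001,0.03],"angular":[0,0,0]},{"fingers":1,"xyz":[0,0,0.04],"angular":[0,0,0]},{"fingers":1,"xyz":[0,0,0.015],"angular":[0,0,0]},{"fingers":1,"xyz":[0,0,0.005],"angular":[0,0,0]},{"fingers":1,"xyz":[0,0,0.004],"angular":[0,0,0]},{"fingers":1,"xyz":[0,0,0.001],"angular":[0,0,0]},{"fingers":1,"xyz":[0,0,0],"angular":[0,0,0]}]'
python3 -m crank '[{"fingers":-1,"xyz":[0,0,0],"angular":[0,0,0]},{"fingers":-1,"xyz":[0,0,0],"angular":[0,0,0]},{"fingers":-1,"xyz":[0,0,0],"angular":[0,0,0]},{"fingers":-1,"xyz":[0,0,0],"angular":[0,0,0]},{"fingers":-1,"xyz":[0,0,-0.01],"angular":[0,0,0]},{"fingers":-1,"xyz":[0,0,-0.03],"angular":[0,0,0]},{"fingers":-1,"xyz":[0,0,-0.04],"angular":[0,0,0]},{"fingers":-1,"xyz":[0,0,-0.04],"angular":[0,0,0]}]'
python3 - <<'E'
from h import *
p,d,W=cloud()
a=warp(p,.006,.40,.66,.24,.40,1800); b=warp(p,.030,.40,.66,-.08,.08,1800); c=warp(p,.03,.40,.66,-.24,-.08,1800)
a,b,c=[cv2.copyMakeBorder(i,0,0,0,4,cv2.BORDER_CONSTANT)[:,:266] for i in (a,b,c)]
cv2.imwrite("pics/abc.png",np.hstack([a,b,c])[:, :800])
for t in ['plane_centre','tape_centre','plane_board','tape_board']: print(t,[(np.round(r['at'],3),r['score']) for r in nets.spot_point('top',t)[:4]])
hsv=cv2.cvtColor(b,cv2.COLOR_BGR2HSV); m=((hsv[...,0]>20)&(hsv[...,0]<32)&(hsv[...,1]>150)).astype(np.uint8)
v,u=np.nonzero(m); print(cv2.minAreaRect(np.stack([u,v],1).astype(np.float32)))
to(.547,-.002,.12,0)
E
```

```text
time: 10.95
tcp_pos: [0.505, -0.1629, 0.0163]
eef_rot: [0.0, 1.0, 0.024, 0.001]
contact_force: [-0.1, -0.5, -5.7]
gripper_width: 0.0465
grip_force: 85.6
time: 11.75
tcp_pos: [0.5038, -0.1625, 0.1369]
eef_rot: [-0.0, 1.0, 0.024, -0.0]
contact_force: [-0.3, -0.8, -0.4]
gripper_width: 0.0855
grip_force: 0.0
plane_centre [(array([ 0.505, -0.164,  0.028]), 0.56)]
tape_centre [(array([0.548, 0.   , 0.029]), 0.81), (array([ 0.554, -0.326,  0.002]), 0.52)]
plane_board [(array([ 0.502, -0.16 ,  0.   ]), 0.92)]
tape_board [(array([ 0.73 ,  0.309, -0.004]), 0.94), (array([ 0.851, -0.013, -0.   ]), 0.83), (array([ 0.518,  0.317, -0.005]), 0.71), (array([ 0.651,  0.507, -0.004]), 0.64)]
((143.46922302246094, 205.25384521484375), (125.89525604248047, 116.46862030029297), 82.87498474121094)
t 12.0 tcp [ 0.504  -0.1625  0.1356] width 0.0854 turn [ 0.    -0.     0.049] shift [ 0.043  -0.1605  0.0156] shift before turn [ 0.0508 -0.1582  0.0156]
```

View pics/abc.png

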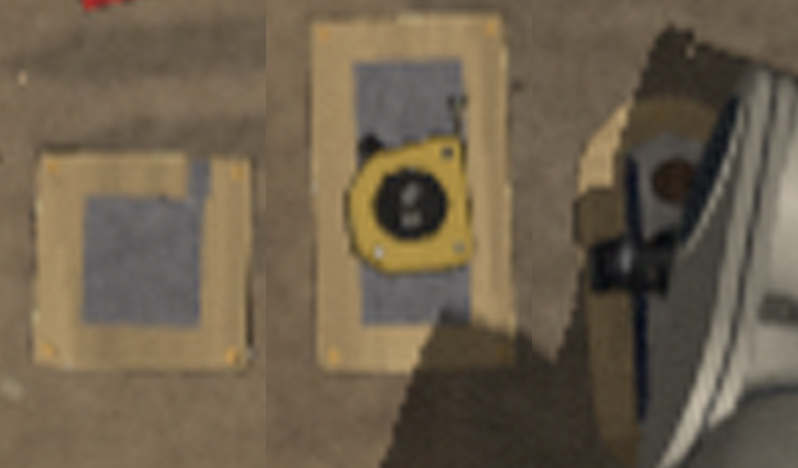

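Board a is the empty tape board, centred at (142,262). The tape is at (408,206) in panel b, tilted about +0.07. The plane in panel c is partly hidden.

```bash
python3 -m crank '[{"fingers":-1,"xyz":[0.0125,-0.04,0],"angular":[0,0,0]},{"fingers":-1,"xyz":[0.0125,-0.04,0],"angular":[0,0,0]},{"fingers":-1,"xyz":[0.0125,-0.04,0],"angular":[0,0,0]},{"fingers":-1,"xyz":[0.0125,-0.041,0],"angular":[0,0,-0.02]},{"fingers":-1,"xyz":[0,0,0.03],"angular":[0,0,0]},{"fingers":-1,"xyz":[0,0,0.02],"angular":[0,0,0]},{"fingers":-1,"xyz":[0,0,0],"angular":[0,0,0]}]'
python3 -c "
from h import *
to(.546,.0005,.006,.07)"
```

```text
time: 12.7
tcp_pos: [0.543, 0.0012, 0.0815]
eef_rot: [-0.0, 0.999, 0.035, -0.004]
contact_force: [0.8, 0.6, -0.9]
gripper_width: 0.0852
grip_force: 0.0
t 12.7 tcp [0.543  0.0012 0.0815] width 0.0852 turn [-0.001  0.008 -0.   ] shift [0.0029 0.0009 0.0755] shift before turn [0.0035 0.001  0.0754]
```

```bash
python3 -m crank '[{"fingers":-1,"xyz":[0.002,0.001,0.04],"angular":[0,0,0]},{"fingers":-1,"xyz":[0,0,0.02],"angular":[0,0,0]},{"fingers":-1,"xyz":[0,0,0.01],"angular":[0,0,0]},{"fingers":-1,"xyz":[0,0,0.005],"angular":[0,0,0]},{"fingers":1,"xyz":[0,0,0],"angular":[0,0,0]},{"fingers":1,"xyz":[0,0,0],"angular":[0,0,0]},{"fingers":1,"xyz":[0,0,0],"angular":[0,0,0]},{"fingers":1,"xyz":[0,0,0],"angular":[0,0,0]},{"fingers":1,"xyz":[0,0,0],"angular":[0,0,0]}]' 40
python3 -c "
from h import *
to(.514,.320,.01,-.02)"
```

```text
time: 13.6
tcp_pos: [0.549, -0.0003, 0.0114]
eef_rot: [0.0, 0.999, 0.034, 0.001]
contact_force: [-0.8, -0.6, 6.1]
gripper_width: 0.065
grip_force: 45.4
t 13.6 tcp [ 5.49e-01 -3.00e-04  1.14e-02] width 0.065 turn [ 0.    -0.001  0.089] shift [-0.0414 -0.3195  0.0014] shift before turn [-0.0129 -0.3219  0.0013]
```

```bash
python3 -m crank '[{"fingers":1,"xyz":[0,0,-0.02],"angular":[0,0,0]},{"fingers":1,"xyz":[0,0,-0.04],"angular":[0,0,0]},{"fingers":1,"xyz":[0,0,-0.04],"angular":[0,0,0]},{"fingers":1,"xyz":[-0.001,-0.02,0],"angular":[0,0,0]},{"fingers":1,"xyz":[-0.001,-0.04,0],"angular":[0,0,0]},{"fingers":1,"xyz":[-0.001,-0.04,0],"angular":[0,0,0]},{"fingers":1,"xyz":[-0.001,-0.04,0],"angular":[0,0,0]},{"fingers":1,"xyz":[-0.001,-0.04,0],"angular":[0,0,0]},{"fingers":1,"xyz":[-0.001,-0.04,0],"angular":[0,0,0]},{"fingers":1,"xyz":[-0.001,-0.04,0],"angular":[0,0,0]}]'
python3 -m crank '[{"fingers":1,"xyz":[-0.001,-0.04,0],"angular":[0,0,0]},{"fingers":1,"xyz":[-0.002,-0.022,0],"angular":[0,0,0.09]},{"fingers":1,"xyz":[0,0,0],"angular":[0,0,0]},{"fingers":1,"xyz":[0,0,0],"angular":[0,0,0]}]'
python3 -c "
from h import *
to(.516,.320,.0135,-.02)"
```

```text
time: 14.6
tcp_pos: [0.5231, 0.2603, 0.1105]
eef_rot: [-0.0, 0.999, 0.034, 0.0]
contact_force: [0.5, 1.2, -2.4]
gripper_width: 0.065
grip_force: 46.4
time: 15.0
tcp_pos: [0.5158, 0.3203, 0.1102]
eef_rot: [0.0, 1.0, -0.009, -0.0]
contact_force: [0.8, 0.4, -2.3]
gripper_width: 0.0649
grip_force: 46.4
t 15.0 tcp [0.5158 0.3203 0.1102] width 0.0649 turn [0.001 0.    0.001] shift [0.0002 0.0003 0.0967] shift before turn [0.0002 0.0003 0.0967]
```

```bash
python3 -m crank '[{"fingers":1,"xyz":[0,0,0.04],"angular":[0,0,0]},{"fingers":1,"xyz":[0,0,0.035],"angular":[0,0,0]},{"fingers":1,"xyz":[0,0,0.012],"angular":[0,0,0]},{"fingers":1,"xyz":[0,0,0.006],"angular":[0,0,0]},{"fingers":1,"xyz":[0,0,0.004],"angular":[0,0,0]},{"fingers":1,"xyz":[0,0,0],"angular":[0,0,0]},{"fingers":1,"xyz":[0,0,0],"angular":[0,0,0]}]'
python3 -m crank '[{"fingers":-1,"xyz":[0,0,0],"angular":[0,0,0]},{"fingers":-1,"xyz":[0,0,0],"angular":[0,0,0]},{"fingers":-1,"xyz":[0,0,0],"angular":[0,0,0]},{"fingers":-1,"xyz":[0,0,0],"angular":[0,0,0]},{"fingers":-1,"xyz":[0,0,-0.01],"angular":[0,0,0]},{"fingers":-1,"xyz":[0,0,-0.03],"angular":[0,0,0]},{"fingers":-1,"xyz":[0,0,-0.04],"angular":[0,0,0]},{"fingers":-1,"xyz":[0,0,-0.04],"angular":[0,0,0]}]'
python3 - <<'E'
from h import *
p,d,W=cloud()
a=warp(p,.068,.42,.68,.08,.24,1800); b=warp(p,.006,.42,.68,-.08,.08,1800); c=warp(p,.038,.37,.63,-.24,-.08,1800)
a,b,c=[cv2.copyMakeBorder(i,0,0,0,4,cv2.BORDER_CONSTANT)[:,:266] for i in (a,b,c)]
cv2.imwrite("pics/abc2.png",np.hstack([a,b,c])[:, :800])
for t in ['box_centre','box_board','plane_centre','tape_centre','batten_board']: print(t,[(np.round(r['at'],3),r['score']) for r in nets.spot_point('top',t)[:4]])
to(.555,.157,.12,-.07)
E
```

```text
time: 15.7
tcp_pos: [0.5172, 0.3207, 0.0146]
eef_rot: [-0.001, 1.0, -0.011, 0.001]
contact_force: [-0.3, -0.9, -2.7]
gripper_width: 0.0645
grip_force: 46.3
time: 16.5
tcp_pos: [0.5159, 0.3201, 0.1349]
eef_rot: [0.0, 1.0, -0.011, -0.0]
contact_force: [0.2, 0.3, 0.9]
gripper_width: 0.0856
grip_force: 0.0
box_centre [(array([0.555, 0.154, 0.036]), 0.7)]
box_board [(array([ 0.556, -0.004, -0.001]), 0.81)]
plane_centre [(array([ 0.503, -0.162,  0.028]), 0.8)]
tape_centre []
batten_board [(array([0.551, 0.157, 0.004]), 0.7), (array([ 0.548, -0.326,  0.026]), 0.56)]
t 16.8 tcp [0.5156 0.3199 0.1326] width 0.0852 turn [0.001 0.001 0.049] shift [0.0507 0.1597 0.0126] shift before turn [0.0429 0.162  0.0127]
```

View pics/abc2.png

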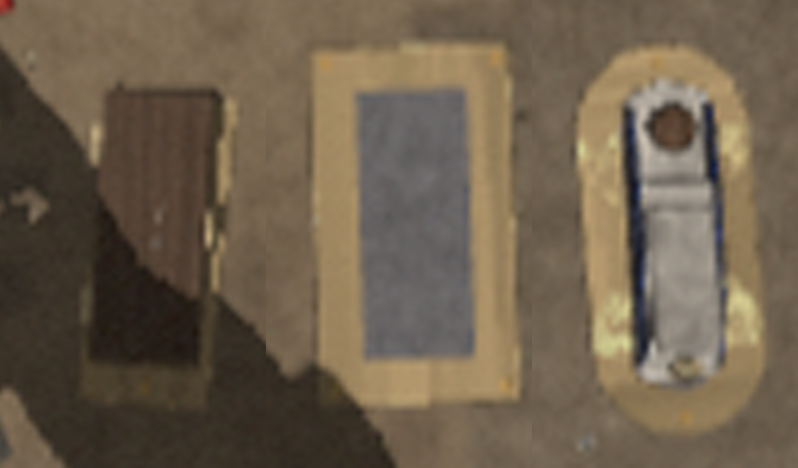

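Panel a shows the box at (156,226), tilted −0.067. The box board in panel b is empty, centred at (415,225) with tilt +0.02. The plane in panel c sits centred on its board.

```bash
python3 -m crank '[{"fingers":-1,"xyz":[0.0107,0.041,0],"angular":[0,0,0]},{"fingers":-1,"xyz":[0.0107,0.041,0],"angular":[0,0,0]},{"fingers":-1,"xyz":[0.0107,0.041,0],"angular":[0,0,0]},{"fingers":-1,"xyz":[0.0107,0.0415,0],"angular":[0,0,0.046]},{"fingers":-1,"xyz":[0,0,0.02],"angular":[0,0,0]},{"fingers":-1,"xyz":[0,0,0],"angular":[0,0,0]},{"fingers":-1,"xyz":[0,0,0],"angular":[0,0,0]}]'
python3 -c "
from h import *
to(.5545,.1545,.026,-.067)"
```

```text
time: 17.5
tcp_pos: [0.5544, 0.1549, 0.112]
eef_rot: [0.0, 0.999, -0.034, -0.002]
contact_force: [0.1, -0.1, 0.3]
gripper_width: 0.0854
grip_force: 0.0
t 17.5 tcp [0.5544 0.1549 0.112 ] width 0.0854 turn [ 0.001  0.003 -0.   ] shift [0.0001 0.0004 0.086 ] shift before turn [0.0004 0.0003 0.086 ]
```

```bash
python3 -m crank '[{"fingers":-1,"xyz":[0,0,0.03],"angular":[0,0,0]},{"fingers":-1,"xyz":[0,0,0.03],"angular":[0,0,0]},{"fingers":-1,"xyz":[0,0,0.02],"angular":[0,0,0]},{"fingers":-1,"xyz":[0,0,0.006],"angular":[0,0,0]},{"fingers":1,"xyz":[0,0,0],"angular":[0,0,0]},{"fingers":1,"xyz":[0,0,0],"angular":[0,0,0]},{"fingers":1,"xyz":[0,0,0],"angular":[0,0,0]},{"fingers":1,"xyz":[0,0,0],"angular":[0,0,0]},{"fingers":1,"xyz":[0,0,0],"angular":[0,0,0]}]' 70
python3 -c "
from h import *
to(.557,-.003,.026,.022)"
```

```text
time: 18.4
tcp_pos: [0.5562, 0.1554, 0.0284]
eef_rot: [-0.0, 0.999, -0.034, 0.001]
contact_force: [-0.4, 3.3, 5.0]
gripper_width: 0.0613
grip_force: 78.6
t 18.4 tcp [0.5562 0.1554 0.0284] width 0.0613 turn [-0.001 -0.002 -0.089] shift [-0.0027  0.1584  0.0024] shift before turn [0.0114 0.158  0.0023]
```

```bash
python3 -m crank '[{"fingers":1,"xyz":[0,0,-0.02],"angular":[0,0,0]},{"fingers":1,"xyz":[0,0,-0.04],"angular":[0,0,0]},{"fingers":1,"xyz":[0.002,0.02,0],"angular":[0,0,0]},{"fingers":1,"xyz":[0.003,0.04,0],"angular":[0,0,0]},{"fingers":1,"xyz":[0.003,0.04,0],"angular":[0,0,0]},{"fingers":1,"xyz":[0.003,0.04,0],"angular":[0,0,0]},{"fingers":1,"xyz":[0.001,0.018,0],"angular":[0,0,-0.089]},{"fingers":1,"xyz":[0,0,0],"angular":[0,0,0]},{"fingers":1,"xyz":[0,0,0],"angular":[0,0,0]}]'
python3 -c "
from h import *
to(.557,-.003,.030,.022)"
```

```text
time: 19.3
tcp_pos: [0.5564, -0.0039, 0.087]
eef_rot: [-0.0, 1.0, 0.01, -0.0]
contact_force: [-0.2, -0.6, -5.3]
gripper_width: 0.0616
grip_force: 79.1
t 19.3 tcp [ 0.5564 -0.0039  0.087 ] width 0.0616 turn [-0.     0.001 -0.003] shift [ 0.0006 -0.0009  0.057 ] shift before turn [ 0.0007 -0.0009  0.057 ]
```

```bash
python3 -m crank '[{"fingers":1,"xyz":[0,0,0.03],"angular":[0,0,0]},{"fingers":1,"xyz":[0,0,0.015],"angular":[0,0,0]},{"fingers":1,"xyz":[0,0,0.008],"angular":[0,0,0]},{"fingers":1,"xyz":[0,0,0.004],"angular":[0,0,0]},{"fingers":1,"xyz":[0,0,0],"angular":[0,0,0]},{"fingers":1,"xyz":[0,0,0],"angular":[0,0,0]}]'
python3 -m crank '[{"fingers":-1,"xyz":[0,0,0],"angular":[0,0,0]},{"fingers":-1,"xyz":[0,0,0],"angular":[0,0,0]},{"fingers":-1,"xyz":[0,0,0],"angular":[0,0,0]},{"fingers":-1,"xyz":[0,0,0],"angular":[0,0,0]},{"fingers":-1,"xyz":[0,0,-0.01],"angular":[0,0,0]},{"fingers":-1,"xyz":[0,0,-0.03],"angular":[0,0,0]},{"fingers":-1,"xyz":[0,0,-0.04],"angular":[0,0,0]},{"fingers":-1,"xyz":[0,0,-0.03],"angular":[0,0,0]}]'
python3 - <<'E'
from h import *
p,d,W=cloud()
a=warp(p,.006,.42,.68,.08,.24,1800); b=warp(p,.038,.42,.68,-.41,-.25,1800); c=warp(p,.038,.40,.66,.24,.40,1800)
a,b,c=[cv2.copyMakeBorder(i,0,0,0,4,cv2.BORDER_CONSTANT)[:,:266] for i in (a,b,c)]
cv2.imwrite("pics/abc3.png",np.hstack([a,b,c])[:, :800])
for t in ['box_centre','batten_centre','tape_centre','batten_board','tape_board']: print(t,[(np.round(r['at'],3),r['score']) for r in nets.spot_point('top',t)[:4]])
to(.550,-.327,.12,0)
E
```

```text
time: 19.9
tcp_pos: [0.5574, -0.0033, 0.0308]
eef_rot: [0.0, 1.0, 0.011, 0.0]
contact_force: [0.1, 1.2, -5.2]
gripper_width: 0.0613
grip_force: 78.8
time: 20.7
tcp_pos: [0.5574, -0.0035, 0.1429]
eef_rot: [0.0, 1.0, 0.011, 0.001]
contact_force: [0.8, 0.6, -0.6]
gripper_width: 0.0849
grip_force: 0.0
box_centre []
batten_centre [(array([ 0.551, -0.327,  0.027]), 0.65)]
tape_centre [(array([0.514, 0.318, 0.025]), 0.72)]
batten_board [(array([ 0.504, -0.16 , -0.002]), 0.34)]
tape_board [(array([ 0.856, -0.009, -0.002]), 0.95), (array([ 0.65 ,  0.508, -0.   ]), 0.92), (array([ 0.727,  0.309, -0.001]), 0.92), (array([ 0.515,  0.318, -0.002]), 0.62)]
t 21.0 tcp [ 0.5562 -0.0035  0.1397] width 0.0853 turn [-0.     0.001  0.022] shift [-0.0062  0.3235  0.0197] shift before turn [-0.0132  0.3233  0.0197]
```

View pics/abc3.png

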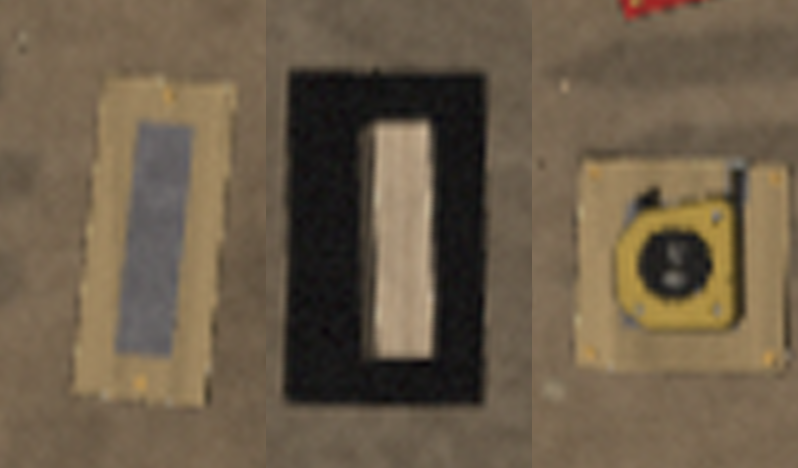

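Panel a shows the batten board empty, centred at (154,240) with tilt −0.094. The batten is straight on the mat at (403,240). The tape is centred on its board at (677,265).

```bash
python3 -m crank '[{"fingers":-1,"xyz":[-0.002,0.04,0],"angular":[0,0,0]},{"fingers":-1,"xyz":[-0.002,0.04,0],"angular":[0,0,0]},{"fingers":-1,"xyz":[-0.002,0.04,0],"angular":[0,0,0]},{"fingers":-1,"xyz":[-0.002,0.04,0],"angular":[0,0,0]},{"fingers":-1,"xyz":[-0.002,0.04,0],"angular":[0,0,0]},{"fingers":-1,"xyz":[-0.002,0.04,0],"angular":[0,0,0]},{"fingers":-1,"xyz":[-0.002,0.04,0],"angular":[0,0,0]},{"fingers":-1,"xyz":[-0.001,0.042,0],"angular":[0,0,0.022]},{"fingers":-1,"xyz":[0,0,0.03],"angular":[0,0,0]},{"fingers":-1,"xyz":[0,0,0],"angular":[0,0,0]}]'
python3 -m crank '[{"fingers":-1,"xyz":[0,0,0.03],"angular":[0,0,0]},{"fingers":-1,"xyz":[0,0,0],"angular":[0,0,0]}]'
python3 -c "
from h import *
to(.548,-.326,.013,0)"
```

```text
time: 22.0
tcp_pos: [0.5456, -0.3252, 0.1055]
eef_rot: [-0.002, 1.0, -0.001, -0.004]
contact_force: [-0.5, 0.5, -1.4]
gripper_width: 0.0855
grip_force: 0.0
time: 22.2
tcp_pos: [0.5462, -0.3233, 0.0768]
eef_rot: [-0.002, 1.0, 0.0, -0.004]
contact_force: [0.0, 0.8, -0.6]
gripper_width: 0.0851
grip_force: 0.0
t 22.2 tcp [ 0.5462 -0.3233  0.0768] width 0.0851 turn [-0.004  0.007  0.001] shift [0.0018 0.0027 0.0638] shift before turn [0.0022 0.003  0.0637]
```

```bash
python3 -m crank '[{"fingers":-1,"xyz":[0.002,0.003,0.03],"angular":[0,0,0]},{"fingers":-1,"xyz":[0,0,0.02],"angular":[0,0,0]},{"fingers":-1,"xyz":[0,0,0.01],"angular":[0,0,0]},{"fingers":-1,"xyz":[0,0,0.004],"angular":[0,0,0]},{"fingers":1,"xyz":[0,0,0],"angular":[0,0,0]},{"fingers":1,"xyz":[0,0,0],"angular":[0,0,0]},{"fingers":1,"xyz":[0,0,0],"angular":[0,0,0]},{"fingers":1,"xyz":[0,0,0],"angular":[0,0,0]},{"fingers":1,"xyz":[0,0,0],"angular":[0,0,0]},{"fingers":1,"xyz":[0,0,0],"angular":[0,0,0]}]' 40
python3 -c "
from h import *
to(.548,.154,.013,-.094)"
```

```text
time: 23.2
tcp_pos: [0.5516, -0.3292, 0.0174]
eef_rot: [0.0, 1.0, -0.0, 0.001]
contact_force: [0.0, 0.8, 6.4]
gripper_width: 0.0313
grip_force: 41.8
t 23.2 tcp [ 0.5516 -0.3292  0.0174] width 0.0313 turn [ 0.001 -0.001  0.094] shift [-0.0489 -0.4807  0.0044] shift before turn [-0.0037 -0.4832  0.004 ]
```

```bash
python3 -m crank '[{"fingers":1,"xyz":[0,0,-0.03],"angular":[0,0,0]},{"fingers":1,"xyz":[0,0,-0.04],"angular":[0,0,0]},{"fingers":1,"xyz":[0,0,-0.04],"angular":[0,0,0]},{"fingers":1,"xyz":[0,-0.02,0],"angular":[0,0,0]},{"fingers":1,"xyz":[0,-0.04,0],"angular":[0,0,0]},{"fingers":1,"xyz":[0,-0.04,0],"angular":[0,0,0]},{"fingers":1,"xyz":[0,-0.04,0],"angular":[0,0,0]},{"fingers":1,"xyz":[0,-0.04,0],"angular":[0,0,0]},{"fingers":1,"xyz":[0,-0.04,0],"angular":[0,0,0]},{"fingers":1,"xyz":[0,-0.04,0],"angular":[0,0,0]}]'
python3 -m crank '[{"fingers":1,"xyz":[0,-0.04,0],"angular":[0,0,0]},{"fingers":1,"xyz":[0,-0.04,0],"angular":[0,0,0]},{"fingers":1,"xyz":[0,-0.04,0],"angular":[0,0,0]},{"fingers":1,"xyz":[-0.002,-0.04,0],"angular":[0,0,0]},{"fingers":1,"xyz":[0,-0.04,0],"angular":[0,0,0]},{"fingers":1,"xyz":[0,-0.023,0],"angular":[0,0,0.094]},{"fingers":1,"xyz":[0,0,0],"angular":[0,0,0]},{"fingers":1,"xyz":[0,0,0],"angular":[0,0,0]}]'
python3 -c "
from h import *
to(.549,.154,.0185,-.094)"
```

```text
time: 24.2
tcp_pos: [0.55, -0.0668, 0.1257]
eef_rot: [-0.0, 1.0, -0.0, -0.001]
contact_force: [0.8, 0.7, -0.4]
gripper_width: 0.031
grip_force: 41.0
time: 25.0
tcp_pos: [0.5482, 0.1546, 0.1257]
eef_rot: [0.0, 0.999, -0.046, -0.001]
contact_force: [0.2, 0.7, -0.7]
gripper_width: 0.0313
grip_force: 41.0
t 25.0 tcp [0.5482 0.1546 0.1257] width 0.0313 turn [0.001 0.001 0.003] shift [0.0009 0.0005 0.1072] shift before turn [0.001  0.0004 0.1072]
```

Lower it, release it, lift, then back off towards the robot for the final check.

```bash
python3 -m crank '[{"fingers":1,"xyz":[0.001,0,0.04],"angular":[0,0,0]},{"fingers":1,"xyz":[0,0,0.04],"angular":[0,0,0]},{"fingers":1,"xyz":[0,0,0.015],"angular":[0,0,0]},{"fingers":1,"xyz":[0,0,0.008],"angular":[0,0,0]},{"fingers":1,"xyz":[0,0,0.004],"angular":[0,0,0]},{"fingers":1,"xyz":[0,0,0],"angular":[0,0,0]},{"fingers":1,"xyz":[0,0,0],"angular":[0,0,0]}]'
python3 -m crank '[{"fingers":-1,"xyz":[0,0,0],"angular":[0,0,0]},{"fingers":-1,"xyz":[0,0,0],"angular":[0,0,0]},{"fingers":-1,"xyz":[0,0,0],"angular":[0,0,0]},{"fingers":-1,"xyz":[0,0,0],"angular":[0,0,0]},{"fingers":-1,"xyz":[0,0,-0.01],"angular":[0,0,0]},{"fingers":-1,"xyz":[0,0,-0.03],"angular":[0,0,0]},{"fingers":-1,"xyz":[0,0,-0.04],"angular":[0,0,0]},{"fingers":-1,"xyz":[0,0,-0.05],"angular":[0,0,0]},{"fingers":-1,"xyz":[0,0,-0.03],"angular":[0,0,0]}]'
python3 -m crank '[{"fingers":-1,"xyz":[-0.03,0.04,0],"angular":[0,0,0]},{"fingers":-1,"xyz":[-0.03,0.04,0],"angular":[0,0,0]},{"fingers":-1,"xyz":[-0.03,0.04,0],"angular":[0,0,0]},{"fingers":-1,"xyz":[-0.02,0.04,0],"angular":[0,0,0]},{"fingers":-1,"xyz":[0,0.045,0],"angular":[0,0,0]},{"fingers":-1,"xyz":[0,0.045,0],"angular":[0,0,0]},{"fingers":-1,"xyz":[0,0.045,0],"angular":[0,0,0]},{"fingers":-1,"xyz":[0,0.045,0],"angular":[0,0,0]},{"fingers":-1,"xyz":[0,0.045,0],"angular":[0,0,0]},{"fingers":-1,"xyz":[0,0.045,0],"angular":[0,0,0]}]'
python3 - <<'E'
from h import *
p,d,W=cloud()
cv2.imwrite("pics/fin.png",warp(p,.03,.38,.68,-.40,.40))
for t in ['box_centre','batten_centre','tape_centre','plane_centre','glue_centre','batten_board','box_board','plane_board']: print(t,[(np.round(r['at'],3),r['score']) for r in nets.spot_point('top',t)[:2]])
E
```

```text
time: 25.7
tcp_pos: [0.5511, 0.1543, 0.0206]
eef_rot: [-0.0, 0.999, -0.047, 0.001]
contact_force: [0.2, -0.7, -0.3]
gripper_width: 0.0312
grip_force: 40.9
time: 26.6
tcp_pos: [0.5512, 0.1545, 0.1835]
eef_rot: [-0.001, 0.999, -0.047, 0.002]
contact_force: [0.9, 0.1, 0.5]
gripper_width: 0.0855
grip_force: 0.0
time: 27.6
tcp_pos: [0.3996, -0.2655, 0.1802]
eef_rot: [0.0, 0.999, -0.047, 0.0]
contact_force: [0.6, 0.3, -0.1]
gripper_width: 0.0853
grip_force: 0.0
box_centre []
batten_centre [(array([0.551, 0.151, 0.026]), 0.84)]
tape_centre [(array([0.517, 0.318, 0.024]), 0.63)]
plane_centre [(array([ 0.5  , -0.165,  0.024]), 0.93)]
glue_centre [(array([0.715, 0.002, 0.089]), 0.6)]
batten_board [(array([0.55 , 0.155, 0.002]), 0.93), (array([ 0.502, -0.163,  0.031]), 0.67)]
box_board [(array([ 0.557, -0.004, -0.002]), 0.79)]
plane_board [(array([ 0.498, -0.162,  0.002]), 0.62)]
```

View pics/fin.png

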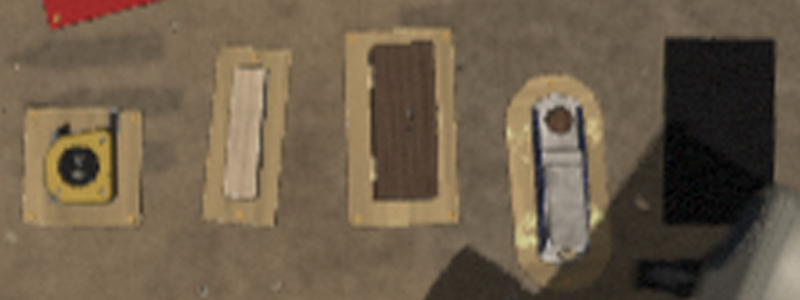

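All four things lie centred and square on their own boards: tape at (80,166), batten at (245,132), box at (405,121) and plane at (561,178). The mat is empty and the glue bottle hasn't moved.

```bash
python3 -c "
from workcell import ticket
print(ticket.job_done())"
```

```text
the job is handed in; nothing more can be done
None
```

The job is handed in: plane, box, tape and batten each lie flat, centred and square on their own boards in the last picture, the glue bottle is where it was, and about 28 s of the 128 s were used; no verdict was shown.

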